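Draw the slip brush out from under the stack

ROBOT

A 6-joint arm with a two-finger parallel gripper is mounted at the origin on a cart in front of the work surface, level with it; the furniture and walls round the work are solid. World frame = base frame: x ahead of the robot, y to its left, z up, the work surface at z = 0. Lengths are in m, angles in rad, forces in N, time in s.
With the tool pointing down it reaches from about 0.25 to 0.725 m from the base axis. Payload 4 kg.
Tool frame: the origin (TCP) lies between the finger pads; the fingertips stand 11 mm ahead of it and the grasp point (between the pads) lies 8 mm behind it (bot.tip_extent is the distance from the TCP to the fingertips, in m); z points along the fingers, y is the line along which they close (so a half turn about z gives the same grasp; the last joint's range is limited). The gripper opens to 85 mm and grips with 20 to 120 N. Pads are 22 mm wide; open, the fingers measure 114 mm over their backs; the gripper's body (76 mm by 85 mm) begins 54 mm behind the grasp point. The pads swing forward as they close: fully open they stand 13 mm farther back than shut.
Start: joints at [1.13, 0.241, 0.005, 1.335, 0, 1.571], TCP at [0.213, 0.452, 0.242] pointing down, gripper open.
Joint ranges: [-2.72, 2.72], [-1.05, 1.87], [-1.09, 1.28], [-1.99, 2.15], [-1.42, 1.44], [-3.14, 3.14]. Speed limits (rad/s): [2.79, 2.79, 3.14, 3.14, 3.14, 3.14].

INTERFACE

Orientations are given as a unit quaternion [x, y, z, w].
In Python, from workcell import bot gives the robot as it stands. The module is installed in compiled form; this text tells all that it offers.
- The arm moves only by the tool drive_tool, never from a script. Its argument "rows" is a list of rows, each an object of numbers: "dx", "dy", "dz": the shift along the tool's x, y, z in units of 50 mm (1.0 is 50 mm); "wx", "wy", "wz": the turn, a rotation vector about the tool's x, y, z in units of 5 degrees (1.0 is 5 degrees); "hand": the finger opening in mm, from 0 to 85.4. A call has 1 to 20 rows; each row is the pose to reach, as a shift and turn from the pose commanded when the call began, along the tool's axes at that moment; what a row does not reach only later rows make up. A row lasts 1/10 s, in which the tool goes at most 50 mm and 8.59 degrees, less where a joint would pass 70% of its speed; a pose out of reach is approached as far as the arm can. A call with a gripper value outside its range is refused whole. The fingers move at their own pace and stop on an object; the grip force is fixed at half the most. Time passes only in rows, so rows that repeat a pose let the fingers close. It gives the time, the measured TCP pose, the force, the opening and the grip force at its end, in the units of the state.
- bot.get_obs(): the state, without advancing time (a new reading comes with each control period).
- bot.camera(name): name is "scene" or "top" or "wrist"; returns the picture (480x640x3 uint8, red, green, blue); there is no depth.
- bot.get_calibration(name): a dict with "vfov" (degrees; the focal length in pixels is half the picture's height over the tangent of half this angle, whatever the lens; pixels are square), "cx", "cy" (the principal point, pixels), "origin" and "rotation" of the camera in the world; the wrist camera has in their place "mount" (4x4, takes a point from camera to tool coordinates, whose origin is the TCP and whose axes are the flange's). Camera axes: x right, y up, looking along -z (the intrinsics and any distortion apply to the point x, -y, -z); pixel columns grow to the right and rows downward; lengths in m; the calibration is good to about 2 mm. A picture is of the moment at which its call begins: read the wrist's pose just before it. get_calibration takes no time and is no camera call.
- bot.job_done(): hands the job in; it is judged then, once.
Trained networks look in the newest picture that a camera, given by its name, has taken for a name from the list of things; names that differ only in an ending like _2 or _b are one class to them, and where a whole thing is asked for, a point or a joint stands for the part that bears it (a point fixed in the world has none). Each returns a list of dicts, best first, with "score" (0 to 1); they miss things now and then, are a little off and sometimes report something else, mostly with a low value. They report only what shows in the picture. A call takes as long as a camera call. They do not tell look-alikes from the thing itself.
- bot.look_for(camera, thing): "extent" ([centre column, centre row, width, height] in pixels, round what is visible of it).
- bot.outline_of(camera, thing): "region" (480x640 bool, what is visible of it) and "extent" ([centre column, centre row, width, height] in pixels, round what is visible of it).
The state is a dict: "clock": time; "joint_pos": joint angles; "joint_vel": joint speeds; "tau": joint torques, N m; "eef_pos": TCP position; "tool_rot": TCP orientation; "ft_force": force on the tool from outside, world axes, zero at the start; "ft_torque": the same for the moment, N m; "grip_width": finger opening in m; "grasp_force": force on a finger pad.
Only numpy, scipy, OpenCV 4.12 (cv2) and the standard library are available. Lean on these libraries where they do the work, as an engineer would, in place of code of your own. Each camera call takes 0.05 s, during which the arm holds its last target. There are 200 camera calls.

TASK

The wide flat slip brush is lying with its head buried under a roll of paper tape that has a small bisque dish standing on it, and its handle sticks out under the wooden bench stop. Slide the brush straight out by its handle until it is wholly clear in front of the stop and leave it lying flat on the bench, letting the stop hold the stack back. The roll must end up flat on the bench just behind the stop with the dish still standing on it: do not lift or topple them.

Things in the scene. Friction and masses are not known exactly. Their poses are not given: they have to be found in the camera images.
- wide_brush: Wide flat brush, wooden handle, 178 mm long, 50 g, flat on the bench. Origin mid-length on its underside; x from handle to bristles, z up. Handle: a bar 10 mm wide (y), 11 mm high, from x = -89 to +31 mm; head 45 mm wide, 10 mm high, from x = +28 to +89 mm. The stack stands on the head; the handle is free from x = -89 to about +8 mm, on the near side of the stop.
- tape_roll: Roll of paper tape, a ring 64 mm in outer diameter and 24 mm high, about 50 g, lying flat on the brush head. Origin at the centre of its underside, z up; it starts about 10 mm above the bench and comes to rest on the bench when the brush is gone.
- dish: Small round bisque dish, 72 mm across the rim, 24 mm high, about 60 g, standing on the tape roll. Origin at the centre of its underside, z up.
- bench_stop: Wooden bench stop, fixed: a rail 128 mm long (y), 14 mm thick (x), top 36 mm above the bench, on a foot at each end (22 mm wide, 50 mm long, 17 mm high); open underneath, 84 mm wide and 17 mm high. Origin on the bench under the rail's middle; x points to the side where the stack stands, about 5 mm off the rail. The brush points along this x within 3 degrees and comes out to -x.
Not all that is in view belongs to the job. Of the things shaped like the wide_brush, the wooden one is meant. Several things look just like the bench_stop: the one meant starts farthest from the robot's base.

How it is judged:
At the end, for the whole second after the job is handed in: Brush flat on the bench, wholly before the stop (its middle 96 to 400 mm before the rail's); roll flat on the bench (7 degrees), centre 15 to 70 mm behind the rail's middle, within 30 mm sideways; dish upright on it (8 degrees), centred within 20 mm; all at rest (x of wide_brush in the frame of bench_stop between -0.4 and -0.096 m and height (world z) of wide_brush below 0.012 m and angle between each of wide_brush, dish's own z axis and vertical below 0.15 rad and angle between tape_roll's own z axis and vertical below 0.12 rad and height (world z) of tape_roll below 0.006 m and x of tape_roll in the frame of bench_stop between 0.015 and 0.07 m and y of tape_roll in the frame of bench_stop between -0.03 and 0.03 m and height (world z) of dish between 0.018 and 0.03 m and horizontal distance between dish and tape_roll below 0.02 m and linear speed of each of wide_brush, tape_roll, dish below 0.02 m/s); the robot touches nothing.
It fails at once if the tape roll or the dish is tipped over (more than 40 degrees) (angle between any of tape_roll, dish's own z axis and vertical above 0.7 rad).
It fails at once if the tape roll or the dish is lifted (height (world z) of tape_roll above 0.03 m or height (world z) of dish above 0.054 m).
It also fails if it takes over 34 s, if anything falls off the work surface, if the arm or the gripper's body presses on something with over 40 N, if the wrist force passes 120 N, or if a joint passes its speed limit or range.

## Working session

There is one attempt and no reset: what is moved stays moved. The work goes in short steps, Python scripts to look and compute and a tool call to move; the robot and the scene stay as the last step left them, time stands still between calls to the robot, and variables do not carry over. Pictures are saved under pics/ and viewed, at most 10 in all, crops included, and the job is handed in when it is done.

Besides the shell and the picture viewer there is one more tool, called after "Emit:" as name([rows], argument=value, ...), one row to a line, values as JSON. drive_tool: Moves the arm, as the interface text tells. Its arguments: {"type":"object","properties":{"rows":{"type":"array","items":{"type":"object","properties":{"dx":{"type":"number"},"dy":{"type":"number"},"dz":{"type":"number"},"wx":{"type":"number"},"wy":{"type":"number"},"wz":{"type":"number"},"hand":{"type":"number"}}}}},"required":["rows"]}

```bash
mkdir -p pics
python3 - <<'E'
from workcell import bot
import cv2
o=bot.get_obs();print(o['clock'],o['eef_pos'],o['tool_rot'])
for c in ['top','scene']:
    im=bot.camera(c);cv2.imwrite(f'pics/{c}1.png',im[:,:,::-1])
    k=bot.get_calibration(c);print(k)
    for t in ['wide_brush','tape_roll','dish','bench_stop']:
        print(c,t,[(round(d['score'],2),[round(float(v)) for v in d['extent']]) for d in bot.look_for(c,t)])
E
```

```text
0.0 [0.21306369 0.45166687 0.24143875] [ 2.18619205e-01  9.75809718e-01 -9.92767450e-04 -2.27389655e-04]
{'vfov': 56.4146571862818, 'cx': 318.8665139757976, 'cy': 244.03354417716676, 'origin': array([0.39389214, 0.0537677 , 0.87940336]), 'rotation': array([ 0.07656669, -0.07635477, -0.70040424,  0.7055079 ])}
top wide_brush [(0.91, [408, 308, 89, 39]), (0.66, [309, 237, 15, 54])]
top tape_roll [(0.62, [320, 200, 28, 8])]
top dish [(0.56, [318, 184, 33, 37])]
top bench_stop [(0.72, [312, 211, 66, 38]), (0.65, [225, 318, 74, 35])]
{'vfov': 50.312947271102495, 'cx': 316.7052654554514, 'cy': 243.9540122812718, 'origin': array([ 0.23349307, -0.62458583,  0.48102977]), 'rotation': array([ 0.4935904 , -0.11948156, -0.18965003,  0.84031276])}
scene wide_brush [(0.85, [307, 348, 96, 68]), (0.83, [330, 262, 53, 14])]
scene tape_roll [(0.69, [383, 252, 40, 19])]
scene dish [(0.91, [383, 237, 37, 24])]
scene bench_stop [(0.76, [218, 237, 35, 47]), (0.6, [357, 252, 43, 52])]
```

View pics/top1.png

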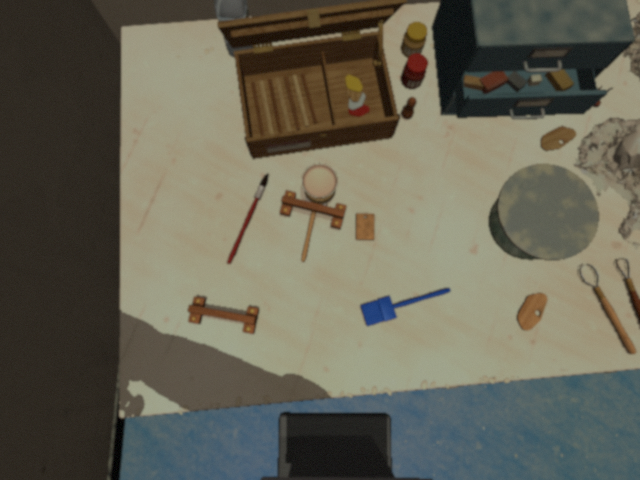

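View pics/scene1.png

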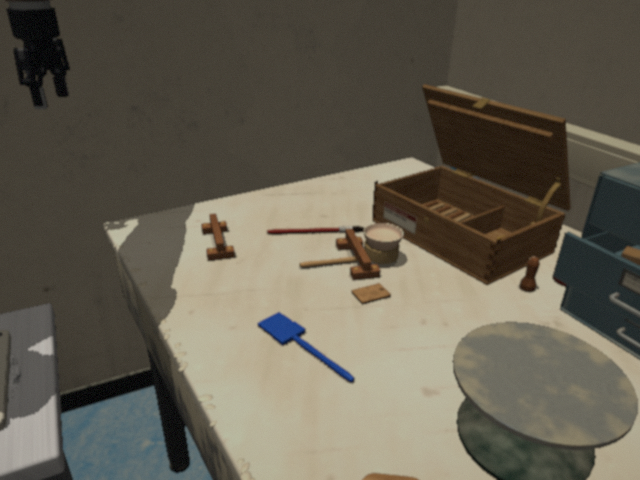

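The top view shows the job's stop at about (312,210), the dish and roll behind it at (320,184), and the wooden handle running from (314,215) to its end at (304,260). The other stop at (222,314) and the blue brush are decoys.

```bash
cat > h.py <<'E'
import numpy as np, cv2
from scipy.spatial.transform import Rotation as R
from workcell import bot
def cam(c,obs=None):
    k=bot.get_calibration(c)
    if 'mount' in k:
        T=np.eye(4);T[:3,:3]=R.from_quat(obs['tool_rot']).as_matrix();T[:3,3]=obs['eef_pos'];T=T@np.array(k['mount'])
        return k,T[:3,3],T[:3,:3]
    r=np.array(k['rotation']);return k,np.array(k['origin']),(R.from_quat(r).as_matrix() if r.size==4 else r)
def unproj(c,uv,z,obs=None):
    k,o,M=cam(c,obs);f=240/np.tan(np.radians(k['vfov']/2));uv=np.atleast_2d(uv).astype(float)
    d=np.c_[(uv[:,0]-k['cx'])/f,-(uv[:,1]-k['cy'])/f,-np.ones(len(uv))]@M.T
    return o+d*((z-o[2])/d[:,2])[:,None]
def line(c,reg,z,obs=None):
    v,u=np.nonzero(reg);p=unproj(c,np.c_[u,v],z,obs)[:,:2];m=p.mean(0)
    a=np.linalg.svd(p-m,full_matrices=False)[2][0];t=(p-m)@a
    return m,a,m+a*t.min(),m+a*t.max()
E
python3 - <<'E'
from h import *
print(bot.get_calibration('top').keys())
bot.camera('top')
for t,z in [('wide_brush',.011),('bench_stop',.036),('dish',.058)]:
    for d in bot.outline_of('top',t):
        print(t,round(d['score'],2),np.round(d['extent']),[np.round(x,4) for x in line('top',d['region'],z)])
print(unproj('top',[[304,260],[314,215]],.008),unproj('scene',[[302,265]],.006))
print(bot.get_calibration('wrist'))
E
```

```text
dict_keys(['vfov', 'cx', 'cy', 'origin', 'rotation'])
wide_brush 0.74 [407. 307.  90.  40.] [array([ 0.4615, -0.085 ]), array([-0.2893,  0.9572]), array([ 0.4961, -0.1993]), array([ 0.4447, -0.0293])]
wide_brush 0.72 [308. 238.  16.  51.] [array([0.6015, 0.0771]), array([-0.9802,  0.1981]), array([0.6492, 0.0675]), array([0.552 , 0.0871])]
bench_stop 0.92 [224. 317.  73.  38.] [array([0.4438, 0.2361]), array([0.164 , 0.9865]), array([0.4328, 0.1701]), array([0.4545, 0.3006])]
bench_stop 0.73 [312. 212.  65.  36.] [array([0.6504, 0.0686]), array([0.2489, 0.9685]), array([0.6347, 0.0075]), array([0.6664, 0.131 ])]
dish 0.93 [320. 182.  40.  34.] [array([0.7001, 0.0557]), array([-0.953 , -0.3029]), array([0.7343, 0.0666]), array([0.6662, 0.045 ])]
[[0.55316349 0.08390938 0.008     ]
 [0.64579023 0.06500789 0.008     ]] [[0.55638365 0.08588266 0.006     ]]
{'vfov': 67.20783163661952, 'cx': 316.50274035207934, 'cy': 243.54177456732143, 'mount': array([[ 5.70088096e-04,  9.52747816e-01,  3.03761871e-01,
         7.81770049e-02],
       [ 9.99999625e-01, -7.41365624e-04,  4.48530940e-04,
         8.29393120e-05],
       [ 6.52535483e-04,  3.03761501e-01, -9.52747881e-01,
        -1.32281885e-01],
       [ 0.00000000e+00,  0.00000000e+00,  0.00000000e+00,
         1.00000000e+00]])}
```

```bash
cat >> h.py <<'E'
def plan(target,axis,along='x'):
    """shift (50mm units) and turn (5deg units) so tool points down with tool x or -x along axis"""
    o=bot.get_obs();M=R.from_quat(o['tool_rot']).as_matrix()
    best=None
    for s in (1,-1):
        x=np.r_[s*np.array(axis[:2])/np.linalg.norm(axis[:2]),0];z=np.r_[0,0,-1.];N=np.c_[x,np.cross(z,x),z]
        w=R.from_matrix(M.T@N).as_rotvec()
        print(s,'shift',np.round(M.T@(np.array(target)-o['eef_pos'])/.05,3),'turn',np.round(np.degrees(w)/5,3))
    print('pos',o['eef_pos'],'tool x',M[:,0],'q',np.round(o['joint_pos'],3),'t',o['clock'])
E
python3 - <<'E'
from h import *
plan([.588,.079,.2],[.9802,-.1981])
E
```

```text
1 shift [-9.962 -3.553  0.847] turn [ 0.    -0.    33.234]
-1 shift [-9.962 -3.553  0.847] turn [ 0.     0.    -2.766]
pos [0.21332824 0.45218754 0.24234035] tool x [-9.04419539e-01  4.26644227e-01 -2.80281820e-05] q [ 1.13   0.241  0.005  1.335 -0.     1.571] t 0.7
```

Emit:
drive_tool([
  {"dx": -2.5,"dy": -0.9,"dz": 0.2,"wz": -0.7,"hand": 50},
  {"dx": -5,"dy": -1.8,"dz": 0.4,"wz": -1.4,"hand": 50},
  {"dx": -7.5,"dy": -2.7,"dz": 0.6,"wz": -2.1,"hand": 50},
  {"dx": -9.96,"dy": -3.55,"dz": 0.85,"wz": -2.77,"hand": 50},
  {"dx": -9.96,"dy": -3.55,"dz": 0.85,"wz": -2.77,"hand": 50},
  {"dx": -9.96,"dy": -3.55,"dz": 0.85,"wz": -2.77,"hand": 50},
  {"dx": -9.96,"dy": -3.55,"dz": 0.85,"wz": -2.77,"hand": 50},
  {"dx": -9.96,"dy": -3.55,"dz": 0.85,"wz": -2.77,"hand": 50},
  {"dx": -9.96,"dy": -3.55,"dz": 0.85,"wz": -2.77,"hand": 50},
  {"dx": -9.96,"dy": -3.55,"dz": 0.85,"wz": -2.77,"hand": 50},
  {"dx": -9.96,"dy": -3.55,"dz": 0.85,"wz": -2.77,"hand": 50},
  {"dx": -9.96,"dy": -3.55,"dz": 0.85,"wz": -2.77,"hand": 50},
  {"dx": -9.96,"dy": -3.55,"dz": 0.85,"wz": -2.77,"hand": 50},
  {"dx": -9.96,"dy": -3.55,"dz": 0.85,"wz": -2.77,"hand": 50},
  {"dx": -9.96,"dy": -3.55,"dz": 0.85,"wz": -2.77,"hand": 50},
])

```text
invalid input at $.rows[0]: expected keys dx, dy, dz, wx, wy, wz, hand
```

Run:
```python
from h import *
o=bot.get_obs();im=bot.camera('wrist');cv2.imwrite('pics/w1.png',im[:,:,::-1])
for t,z in [('wide_brush',.011),('bench_stop',.036),('dish',.058)]:
    for d in bot.outline_of('wrist',t):
        print(t,round(d['score'],2),np.round(d['extent']),[np.round(x,4) for x in line('wrist',d['region'],z,o)])
plan([.588,.079,.015],[.9802,-.1981])
```

```text
bench_stop 0.81 [278. 418.  22.   8.] [array([0.4121, 0.3096]), array([-0.4946, -0.8691]), array([0.4172, 0.3186]), array([0.4067, 0.3002])]
1 shift [-9.961 -3.554  4.546] turn [ 1.0000e-03 -1.0000e-03  3.3234e+01]
-1 shift [-9.961 -3.554  4.546] turn [ 1.000e-03  0.000e+00 -2.766e+00]
pos [0.21334282 0.45221231 0.24231949] tool x [-9.04413748e-01  4.26656502e-01 -2.55123767e-05] q [ 1.13   0.241  0.005  1.335 -0.     1.571] t 0.9
```

View pics/w1.png

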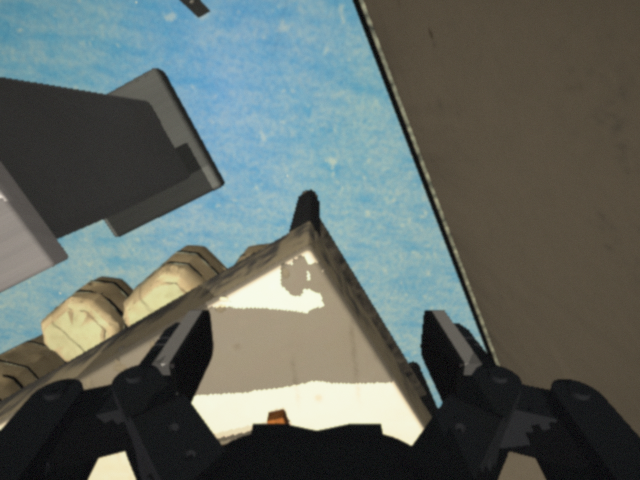

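The arm did not move: each row needs all the keys. The picture, taken at the start pose, shows only the table corner and the open fingers at the bottom.

Emit:
drive_tool([
  {"dx": -2.5,"dy": -0.9,"dz": 0.2,"wx": 0,"wy": 0,"wz": -0.7,"hand": 50},
  {"dx": -5,"dy": -1.8,"dz": 0.4,"wx": 0,"wy": 0,"wz": -1.4,"hand": 50},
  {"dx": -7.5,"dy": -2.7,"dz": 0.6,"wx": 0,"wy": 0,"wz": -2.1,"hand": 50},
  {"dx": -9.96,"dy": -3.55,"dz": 0.85,"wx": 0,"wy": 0,"wz": -2.77,"hand": 50},
  {"dx": -9.96,"dy": -3.55,"dz": 0.85,"wx": 0,"wy": 0,"wz": -2.77,"hand": 50},
  {"dx": -9.96,"dy": -3.55,"dz": 0.85,"wx": 0,"wy": 0,"wz": -2.77,"hand": 50},
  {"dx": -9.96,"dy": -3.55,"dz": 0.85,"wx": 0,"wy": 0,"wz": -2.77,"hand": 50},
  {"dx": -9.96,"dy": -3.55,"dz": 0.85,"wx": 0,"wy": 0,"wz": -2.77,"hand": 50},
  {"dx": -9.96,"dy": -3.55,"dz": 0.85,"wx": 0,"wy": 0,"wz": -2.77,"hand": 50},
  {"dx": -9.96,"dy": -3.55,"dz": 0.85,"wx": 0,"wy": 0,"wz": -2.77,"hand": 50},
  {"dx": -9.96,"dy": -3.55,"dz": 0.85,"wx": 0,"wy": 0,"wz": -2.77,"hand": 50},
  {"dx": -9.96,"dy": -3.55,"dz": 0.85,"wx": 0,"wy": 0,"wz": -2.77,"hand": 50},
  {"dx": -9.96,"dy": -3.55,"dz": 0.85,"wx": 0,"wy": 0,"wz": -2.77,"hand": 50},
  {"dx": -9.96,"dy": -3.55,"dz": 0.85,"wx": 0,"wy": 0,"wz": -2.77,"hand": 50},
  {"dx": -9.96,"dy": -3.55,"dz": 0.85,"wx": 0,"wy": 0,"wz": -2.77,"hand": 50},
  {"dx": -9.96,"dy": -3.55,"dz": 0.85,"wx": 0,"wy": 0,"wz": -2.77,"hand": 50},
])

```text
clock: 2.5
eef_pos: [0.5875, 0.0803, 0.2003]
tool_rot: [0.098, 0.995, 0.0, 0.0]
ft_force: [0.2, -0.2, 0.5]
grip_width: 0.0501
grasp_force: 0.0
```

Run:
```python
from h import *
o=bot.get_obs();im=bot.camera('wrist');cv2.imwrite('pics/w2.png',im[:,:,::-1])
for t,z in [('wide_brush',.011),('bench_stop',.036),('dish',.058)]:
    for d in bot.outline_of('wrist',t):
        print(t,round(d['score'],2),np.round(d['extent']),[np.round(x,4) for x in line('wrist',d['region'],z,o)])
plan([.588,.079,.015],[.9802,-.1981])
```

```text
wide_brush 0.8 [ 82. 118. 163. 124.] [array([ 0.4605, -0.0784]), array([-0.2976,  0.9547]), array([ 0.4949, -0.1888]), array([ 0.4454, -0.0298])]
wide_brush 0.78 [326. 241.  28. 136.] [array([0.6003, 0.0768]), array([ 0.9843, -0.1764]), array([0.5497, 0.0858]), array([0.6809, 0.0623])]
bench_stop 0.96 [480.  23. 184.  42.] [array([0.4579, 0.2239]), array([-0.1809, -0.9835]), array([0.4697, 0.2881]), array([0.4468, 0.1635])]
bench_stop 0.67 [316. 288. 140.  62.] [array([0.6468, 0.0681]), array([-0.2409, -0.9706]), array([0.6621, 0.1297]), array([0.6318, 0.0079])]
dish 0.72 [313. 358.  85.  68.] [array([0.6987, 0.0547]), array([ 0.93  , -0.3677]), array([0.6647, 0.0682]), array([0.7338, 0.0409])]
1 shift [-0.006 -0.014  3.701] turn [-5.0000e-03  2.0000e-03 -3.5986e+01]
-1 shift [-0.006 -0.014  3.701] turn [0.001 0.003 0.014]
pos [0.58779432 0.07971177 0.20005966] tool x [-9.80426706e-01  1.96884227e-01 -2.72946049e-04] q [0.135 0.445 0.188 1.313 0.    0.333] t 2.7
```

View pics/w2.png

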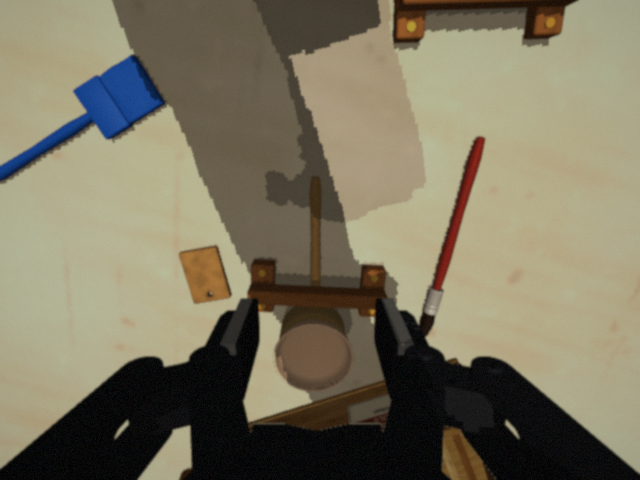

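The wrist view shows the handle in the stop's opening, from its end at (316,178) to the rail at (316,283), with the dish at (313,350). I will measure the handle line from pixels.

Run:
```python
from h import *
o=bot.get_obs();im=bot.camera('wrist');reg=max((d for d in bot.outline_of('wrist','wide_brush') if abs(d['extent'][0]-320)<40),key=lambda d:d['score'])['region']
reg=reg.copy();reg[272:]=0
print([np.round(x,4) for x in line('wrist',reg,.011,o)])
e=unproj('wrist',[[316,178],[316,275]],.011,o);print(e)
reg[:]=0
plan([.588,.079,.015],[.9802,-.1981])
```

```text
[array([0.5938, 0.0777]), array([ 0.981 , -0.1942]), array([0.5502, 0.0863]), array([0.6385, 0.0688])]
[[0.55200606 0.08647517 0.011     ]
 [0.64264176 0.06828805 0.011     ]]
1 shift [-3.000e-03 -9.000e-03  3.699e+00] turn [-3.0000e-03  1.0000e-03 -3.5991e+01]
-1 shift [-3.000e-03 -9.000e-03  3.699e+00] turn [0.    0.002 0.009]
pos [0.58789207 0.07946181 0.19993142] tool x [-9.80342849e-01  1.97301491e-01 -1.43067729e-04] q [ 0.134  0.446  0.188  1.313 -0.     0.333] t 2.8
```

Emit:
drive_tool([
  {"dx": 0,"dy": 0,"dz": 0.6,"wx": 0,"wy": 0,"wz": 0,"hand": 50},
  {"dx": 0,"dy": 0,"dz": 1.2,"wx": 0,"wy": 0,"wz": 0,"hand": 50},
  {"dx": 0,"dy": 0,"dz": 1.8,"wx": 0,"wy": 0,"wz": 0,"hand": 50},
  {"dx": 0,"dy": 0,"dz": 2.4,"wx": 0,"wy": 0,"wz": 0,"hand": 45},
  {"dx": 0,"dy": 0,"dz": 3.0,"wx": 0,"wy": 0,"wz": 0,"hand": 40},
  {"dx": 0,"dy": 0,"dz": 3.4,"wx": 0,"wy": 0,"wz": 0,"hand": 40},
  {"dx": 0,"dy": 0,"dz": 3.6,"wx": 0,"wy": 0,"wz": 0,"hand": 40},
  {"dx": 0,"dy": 0,"dz": 3.72,"wx": 0,"wy": 0,"wz": 0,"hand": 40},
  {"dx": 0,"dy": 0,"dz": 3.72,"wx": 0,"wy": 0,"wz": 0,"hand": 40},
  {"dx": 0,"dy": 0,"dz": 3.72,"wx": 0,"wy": 0,"wz": 0,"hand": 40},
])

```text
clock: 3.8
eef_pos: [0.589, 0.0793, 0.0149]
tool_rot: [0.099, 0.995, 0.0, 0.001]
ft_force: [-0.7, -0.0, 0.3]
grip_width: 0.0402
grasp_force: 0.0
```

Emit:
drive_tool([
  {"dx": 0,"dy": 0,"dz": 0,"wx": 0,"wy": 0,"wz": 0,"hand": 25},
  {"dx": 0,"dy": 0,"dz": 0,"wx": 0,"wy": 0,"wz": 0,"hand": 18},
  {"dx": 0,"dy": 0,"dz": 0,"wx": 0,"wy": 0,"wz": 0,"hand": 14},
  {"dx": 0,"dy": 0,"dz": 0,"wx": 0,"wy": 0,"wz": 0,"hand": 6},
  {"dx": 0,"dy": 0,"dz": 0,"wx": 0,"wy": 0,"wz": 0,"hand": 3},
  {"dx": 0,"dy": 0,"dz": 0,"wx": 0,"wy": 0,"wz": 0,"hand": 3},
  {"dx": 0,"dy": 0,"dz": 0,"wx": 0,"wy": 0,"wz": 0,"hand": 3},
  {"dx": 0,"dy": 0,"dz": 0,"wx": 0,"wy": 0,"wz": 0,"hand": 3},
])

```text
clock: 4.6
eef_pos: [0.5883, 0.0792, 0.014]
tool_rot: [0.099, 0.995, 0.0, 0.0]
ft_force: [0.8, -0.1, 2.3]
grip_width: 0.0092
grasp_force: 60.7
```

Emit:
drive_tool([
  {"dx": 0.05,"dy": 0,"dz": 0,"wx": 0,"wy": 0,"wz": 0,"hand": 3},
  {"dx": 0.12,"dy": 0,"dz": 0,"wx": 0,"wy": 0,"wz": 0,"hand": 3},
  {"dx": 0.2,"dy": 0,"dz": 0,"wx": 0,"wy": 0,"wz": 0,"hand": 3},
  {"dx": 0.28,"dy": 0,"dz": 0,"wx": 0,"wy": 0,"wz": 0,"hand": 3},
  {"dx": 0.36,"dy": 0,"dz": 0,"wx": 0,"wy": 0,"wz": 0,"hand": 3},
  {"dx": 0.44,"dy": 0,"dz": 0,"wx": 0,"wy": 0,"wz": 0,"hand": 3},
  {"dx": 0.52,"dy": 0,"dz": 0,"wx": 0,"wy": 0,"wz": 0,"hand": 3},
  {"dx": 0.6,"dy": 0,"dz": 0,"wx": 0,"wy": 0,"wz": 0,"hand": 3},
])

```text
clock: 5.4
eef_pos: [0.5586, 0.0852, 0.014]
tool_rot: [0.099, 0.995, 0.0, 0.0]
ft_force: [3.3, -0.7, 2.1]
grip_width: 0.009
grasp_force: 60.8
```

Run:
```python
from h import *
im=bot.camera('scene')[170:350,240:480];cv2.imwrite('pics/s2.png',cv2.resize(im,None,fx=3,fy=3)[:,:,::-1])
```

```text
(no output)
```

View pics/s2.png

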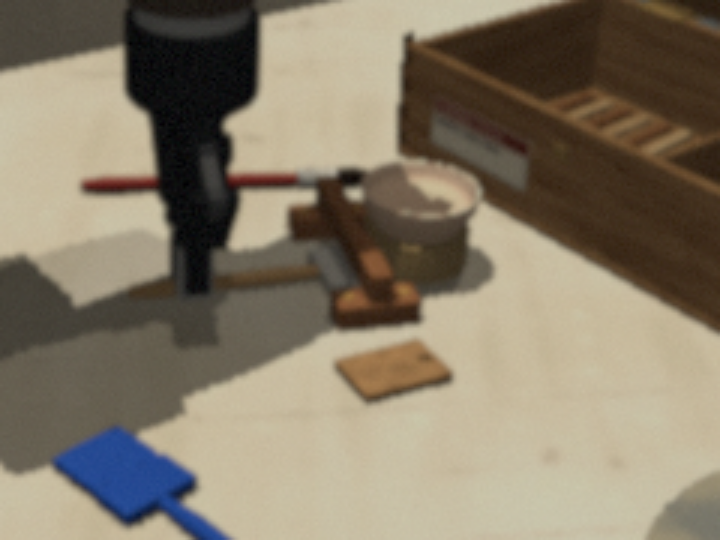

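The brush head (crop, about (335,270)) is emerging under the rail, and the dish and roll (425,220) stand upright against the stop. I'll continue pulling.

Emit:
drive_tool([
  {"dx": 0.08,"dy": 0,"dz": 0,"wx": 0,"wy": 0,"wz": 0,"hand": 3},
  {"dx": 0.16,"dy": 0,"dz": 0,"wx": 0,"wy": 0,"wz": 0,"hand": 3},
  {"dx": 0.24,"dy": 0,"dz": 0,"wx": 0,"wy": 0,"wz": 0,"hand": 3},
  {"dx": 0.32,"dy": 0,"dz": 0,"wx": 0,"wy": 0,"wz": 0,"hand": 3},
  {"dx": 0.4,"dy": 0,"dz": 0,"wx": 0,"wy": 0,"wz": 0,"hand": 3},
  {"dx": 0.48,"dy": 0,"dz": 0,"wx": 0,"wy": 0,"wz": 0,"hand": 3},
  {"dx": 0.56,"dy": 0,"dz": 0,"wx": 0,"wy": 0,"wz": 0,"hand": 3},
  {"dx": 0.66,"dy": 0,"dz": 0,"wx": 0,"wy": 0,"wz": 0,"hand": 3},
  {"dx": 0.76,"dy": 0,"dz": 0,"wx": 0,"wy": 0,"wz": 0,"hand": 3},
  {"dx": 0.88,"dy": 0,"dz": 0,"wx": 0,"wy": 0,"wz": 0,"hand": 3},
  {"dx": 1.0,"dy": 0,"dz": 0,"wx": 0,"wy": 0,"wz": 0,"hand": 3},
  {"dx": 1.15,"dy": 0,"dz": 0,"wx": 0,"wy": 0,"wz": 0,"hand": 3},
  {"dx": 1.3,"dy": 0,"dz": 0,"wx": 0,"wy": 0,"wz": 0,"hand": 3},
  {"dx": 1.45,"dy": 0,"dz": 0,"wx": 0,"wy": 0,"wz": 0,"hand": 3},
  {"dx": 1.6,"dy": 0,"dz": 0,"wx": 0,"wy": 0,"wz": 0,"hand": 3},
  {"dx": 1.7,"dy": 0,"dz": 0,"wx": 0,"wy": 0,"wz": 0,"hand": 3},
  {"dx": 1.8,"dy": 0,"dz": 0,"wx": 0,"wy": 0,"wz": 0,"hand": 3},
  {"dx": 1.9,"dy": 0,"dz": 0,"wx": 0,"wy": 0,"wz": 0,"hand": 3},
  {"dx": 1.9,"dy": 0,"dz": 0,"wx": 0,"wy": 0,"wz": 0,"hand": 3},
])

```text
clock: 7.35
eef_pos: [0.4641, 0.1041, 0.0136]
tool_rot: [0.099, 0.995, 0.0, -0.001]
ft_force: [-1.1, 0.5, 2.6]
grip_width: 0.0087
grasp_force: 60.8
```

Emit:
drive_tool([
  {"dx": 0,"dy": 0,"dz": 0,"wx": 0,"wy": 0,"wz": 0,"hand": 20},
  {"dx": 0,"dy": 0,"dz": 0,"wx": 0,"wy": 0,"wz": 0,"hand": 30},
  {"dx": 0,"dy": 0,"dz": 0,"wx": 0,"wy": 0,"wz": 0,"hand": 30},
  {"dx": 0,"dy": 0,"dz": -0.1,"wx": 0,"wy": 0,"wz": 0,"hand": 30},
  {"dx": 0,"dy": 0,"dz": -0.4,"wx": 0,"wy": 0,"wz": 0,"hand": 30},
  {"dx": 0,"dy": 0,"dz": -0.9,"wx": 0,"wy": 0,"wz": 0,"hand": 30},
  {"dx": 0,"dy": 0,"dz": -1.5,"wx": 0,"wy": 0,"wz": 0,"hand": 30},
  {"dx": 0,"dy": 0,"dz": -2.2,"wx": 0,"wy": 0,"wz": 0,"hand": 30},
  {"dx": 0,"dy": 0,"dz": -3,"wx": 0,"wy": 0,"wz": 0,"hand": 30},
  {"dx": 0,"dy": 0,"dz": -3.6,"wx": 0,"wy": 0,"wz": 0,"hand": 30},
  {"dx": 0,"dy": 0,"dz": -3.6,"wx": 0,"wy": 0,"wz": 0,"hand": 30},
])

```text
clock: 8.45
eef_pos: [0.4685, 0.1045, 0.1989]
tool_rot: [0.099, 0.995, 0.002, 0.005]
ft_force: [0.6, -0.0, 0.5]
grip_width: 0.03
grasp_force: 0.0
```

Run:
```python
from h import *
print(bot.get_obs()['clock'])
im=bot.camera('scene')[170:350,240:480];cv2.imwrite('pics/s3.png',cv2.resize(im,None,fx=3,fy=3)[:,:,::-1])
o=bot.get_obs();im=bot.camera('wrist');cv2.imwrite('pics/w3.png',im[:,:,::-1])
for t,z in [('wide_brush',.011),('bench_stop',.036),('dish',.048)]:
    for d in bot.outline_of('wrist',t):
        print(t,round(d['score'],2),np.round(d['extent']),[np.round(x,4) for x in line('wrist',d['region'],z,o)])
```

```text
8.45
wide_brush 0.83 [317. 259.  44. 176.] [array([0.5356, 0.0897]), array([ 0.9804, -0.197 ]), array([0.4257, 0.1118]), array([0.598 , 0.0771])]
wide_brush 0.74 [ 98. 257. 164. 106.] [array([ 0.4599, -0.0816]), array([-0.2962,  0.9551]), array([ 0.4967, -0.2001]), array([ 0.4436, -0.0289])]
bench_stop 0.91 [318. 398. 101.  42.] [array([0.6482, 0.0679]), array([-0.2436, -0.9699]), array([0.6607, 0.1177]), array([0.6361, 0.0195])]
bench_stop 0.83 [468. 163. 170.  59.] [array([0.4414, 0.2328]), array([-0.175 , -0.9846]), array([0.4532, 0.2991]), array([0.4298, 0.1676])]
dish 0.55 [313. 424.  37.  10.] [array([0.6582, 0.0629]), array([-0.2674, -0.9636]), array([0.6629, 0.0799]), array([0.6533, 0.045 ])]
```

View pics/s3.png

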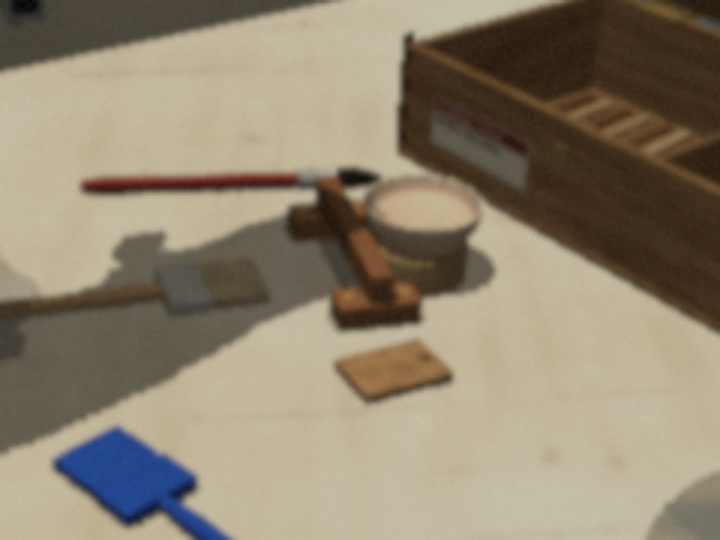

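View pics/w3.png

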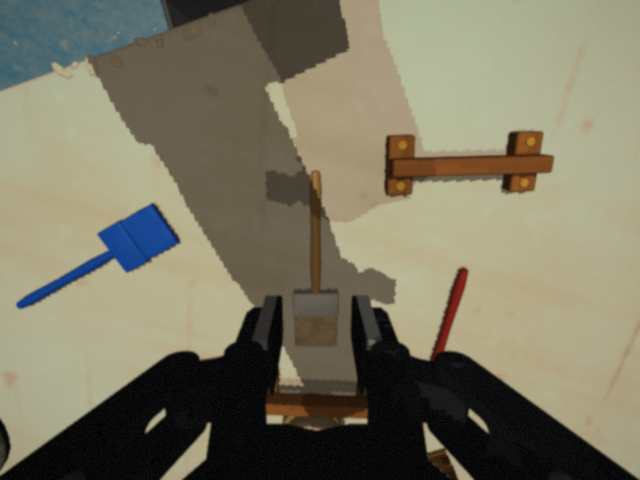

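The brush lies flat (tip in crop at (265,280)), about 50 mm clear of the rail; the dish (425,215) stands level on the lowered roll behind the stop. One numeric check of the dish position from above.

Run:
```python
from h import *
s=np.array([.649,.0685]);x=np.array([.969,-.245]);y=np.array([.245,.969])
for c in ['top','scene']:
  bot.camera(c)
  for t,z in [('dish',.048),('tape_roll',.012)]:
    for d in bot.outline_of(c,t)[:1]:
        p=unproj(c,d['extent'][:2],z)[0,:2]-s;print(c,t,d['score'],np.round(d['extent']),p@x,p@y)
```

```text
top dish 0.89 [322. 186.  35.  32.] 0.04794675962256915 -0.007174470831579565
top tape_roll 0.43 [328. 202.  11.   4.] 0.030813354049828018 -0.024635505616509134
scene dish 0.85 [380. 244.  40.  23.] 0.04153932563544394 -0.02742444813814767
scene tape_roll 0.85 [383. 261.  30.  12.] 0.04886373833783941 -0.029559172208139917
```

```bash
python3 -c "
from workcell import bot
print(bot.job_done())"
```

```text
the job is handed in; nothing more can be done
None
```

I handed the job in at about 9 s; no verdict came back. The brush lies flat about 137 mm in front of the stop. By the cameras, the roll is down on the bench just behind the stop, with the dish still standing level on it.

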